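# Slide the battery pack into the race car's sprung holder

### The job

Fit the large battery pack into the race car on the stand: take it in from the open side, brass contacts first, lay it on the sill and slide it under the holder's overhang against the sprung contact until its tail clears the sill, then let the tail down so that it lies flat on the holder's floor, trapped behind the sill, and let go. The holder may be clamped a little off its middle position, so feel for it; press gently and leave the loose things on the table where they are.

Things in the scene. Friction and masses are not known exactly. Their poses are not given: they have to be found in the camera images.
- car: Model race car on a stand, fixed. Origin on the table under its middle, z up; x along the car (reaches 165 mm each way), y across (108 mm). Chassis plate 196 mm wide at the middle, top 54 mm above the table; wheels, servo, motor, wing lie beyond 88 mm either way in x, up to 60 mm over the plate. White battery holder at x = 0; the pack goes in from the car's +y side towards -y, contact end first.
- seat (a point): Where the seated pack's centre lies (74.5 mm over the table, car axes) with the holder at its middle setting. The holder is clamped in slots along the car's y up to 12 mm either way from this; the shift is the same for seat, sill, mouth and contact, is not in any reading and must be felt or seen. The holder does not give when pushed.
- sill (a point): Top edge of the sill's inner (-y) face, holder at its middle setting: 48 mm to the seat's +y side. Sill 40 mm wide in x, 8 mm thick (it extends to +y), flat top 14 mm over the chassis plate, 6 mm over the holder's floor (40 mm wide, 8 mm over the plate). A pack lying on the sill has its centre 80.5 mm above the table, 6 mm higher than seated.
- mouth (a point): Middle of the overhang's lower front edge, holder at its middle setting: 20 mm to the seat's -y side. Underside 41.5 mm over the plate (2.5 mm free over a pack on the sill), top 47.5 mm; it runs 30 mm on to -y. Cheeks below it are 50 mm apart (78 mm outside); flared guides 38 mm tall widen the mouth to about 58 mm, from 9 mm before it.
- contact (a point): Face of the sprung plunger at rest, under the overhang, holder at its middle setting: 42 mm to the seat's -y side, 90 mm from the sill's inner face; spans 9 to 25 mm over the plate. It yields to -y at 1.1 N per mm and hits a rigid stop after 9.5 mm (10.5 N). The 96 mm pack must push it in 6 mm (6.6 N) for its tail to clear the sill; the spring then holds the seated pack against the sill.
- pack_center (a point): Centre of the battery pack, half-way up: plain black hard case 46 mm wide (x), 96 mm long (y), 25 mm tall, 0.15 to 0.27 kg, loose, flat on the table; grasp across the 46 mm. Its axes match the car's when seated. Where its y is from -5 to +48 mm it stays clear of the overhang and guides, and fingers have room beside it there, down to the chassis plate.
- pack_front (a point): Middle of the pack's contact end (its -y end face, 48 mm from the centre, half-way up), with two brass contacts that wrap onto the top.
- spray: Bystander, loose, leave it where it is: spray can, 52 mm across, 150 mm tall, upright. Origin at its underside, centred.
- driver: Bystander, loose, leave it where it is: screwdriver lying flat. Origin at its underside, at the middle of its length.
- small_pack: Bystander, loose, leave it where it is: spare receiver battery, same plain black case but smaller: 36 x 66 x 17 mm, no contacts; not the one wanted. Origin at its underside, centred.
- spare_wheel: Bystander, loose, leave it where it is: spare tyre lying flat, 52 mm across, 26 mm tall. Origin at its underside, centred.
- oil: Bystander, loose, leave it where it is: small oil bottle, 28 mm across, 70 mm tall, upright. Origin at its underside, centred.
Things that resemble listed ones, but are neither listed nor needed, are in the scene too. Leave any pink or turquoise look-alike of the part that bears pack_center alone.

How it is judged:
By the outcome, as a careful person would: the job done as asked, in the order asked, and still so for the second after the job is handed in, with the robot touching nothing.
It also fails if it takes over 45 s, if anything falls off the work surface, if the arm or the gripper's body presses on something with over 40 N, if the wrist force passes 120 N, or if a joint passes its speed limit or range.

### The arm

A 7-joint arm with a two-finger parallel gripper is mounted at the origin on the work surface. World frame = base frame: x ahead of the robot, y to its left, z up, the work surface at z = 0. Lengths are in m, angles in rad, forces in N, time in s.
With the tool pointing down it reaches from about 0.425 to 0.875 m from the base axis. Payload 4.7 kg.
Tool frame: the origin (TCP) lies at the very end of the fingers, on their centre line; the grasp point (between the pads) lies 19 mm behind it (grip_point_offset is the distance from the TCP to the grasp point, in m); x points along the fingers, z is the direction in which the jaws open and shut, and the axes are right-handed (so a half turn about x gives the same grasp; the last joint's range is limited). The gripper opens to 87 mm and grips with 3 to 60 N. Pads are 19 mm wide; open, the fingers measure 117 mm over their backs; the gripper's body (75 mm by 190 mm) begins 51 mm behind the grasp point.
Start: joints at [1.131, 0.321, -0.07, 1.45, 0.023, 1.371, -0.057], TCP at [0.285, -0.584, 0.196] pointing down, gripper open.
Joint ranges: [-2.86, 2.86], [-0.3, 2.09], [-1.38, 1.24], [0.06, 2.45], [-1.56, 4.7], [0.09, 2.05], [-2.69, 2.69]. Speed limits (rad/s): [2.57, 2.57, 3.14, 3.14, 3.14, 3.14, 3.14].

### API

Orientations are given as a rotation vector (axis times angle).
In Python, from bench import get_state, get_image, calibration, close_job, grip_point_offset gives the robot as it stands.
- The arm moves only by the tool play_rows, never from a script. Its argument "targets" is a list of rows, each an object with "claw": the closure, from 0 (fully open) to 1 (shut); "linear": the shift along the tool's x, y, z as a fraction of full scale, a list of three; "rotation": the turn, a rotation vector about the tool's x, y, z as a fraction of full scale, a list of three. In form: [{"claw": claw, "linear": [x, y, z], "rotation": [wx, wy, wz]}, ...]. A call has 1 to 10 rows; each row shifts and turns the pose as measured when the row begins, along the tool's axes as they then stand; what a row does not reach is not made up. Full scale, the value 1, is 2.5 cm for a shift and 90 degrees for a turn. A row lasts 1/12 s, in which the tool goes at most 41.7 mm and 7.16 degrees, less where a joint would pass 70% of its speed; a pose out of reach is approached as far as the arm can. A call with a number of a shift or a turn outside -1 to 1 is refused whole. A call with a gripper value outside its range is refused whole. The fingers move at their own pace and stop on an object; "newtons" is the grip in N (left out, the last holds). Time passes only in rows, so rows that do not move let the fingers close. It gives the time, the measured TCP pose, the force and the opening at its end, in the units of the state.
- get_state(): the state, without advancing time (a new reading comes with each control period).
- get_image(name): name is "side" or "top"; returns the picture (384x512x3 uint8, blue, green, red); there is no depth.
- calibration(name): a dict with "fx", "fy", "cx", "cy" (pixels), "rvec" (rotation vector, rad) and "tvec" (3), from world to camera coordinates, as OpenCV has them. Camera axes: x right, y down, z forward; pixel columns grow to the right and rows downward; lengths in m; the calibration is good to about 2 mm. A picture is of the moment at which its call begins. calibration takes no time and is no camera call.
- close_job(): hands the job in, once; it reports no verdict.
The state is a dict: "time": time; "joint_positions": joint angles; "qd": joint speeds; "joint_torque": joint torques, N m; "position": TCP position; "tool_rot": TCP orientation; "ft_force": force on the tool from outside, world axes, zero at the start; "torque": the same for the moment, N m; "grip_width": opening from 0.0 (shut) to 1.0 (fully open).
Only numpy, scipy, OpenCV 4.12 (cv2) and the standard library are available. Lean on these libraries where they do the work, as an engineer would, in place of code of your own. Each camera call takes 0.05 s, during which the arm holds its last target. There are 200 camera calls.

## Working session

There is one attempt and no reset: what is moved stays moved. The work goes in short steps, Python scripts to look and compute and a tool call to move; the robot and the scene stay as the last step left them, time stands still between calls to the robot, and variables do not carry over. Pictures are saved under pics/ and viewed, about 8 in all and at most 12, crops included, and the job is handed in when it is done.

Besides the shell and the picture viewer there is one more tool, called after "Call:" by a JSON object that holds its "fn" and its "kwargs". play_rows: Moves the arm, as the interface text tells. Shift numbers are shares of 2.5 cm and turn numbers shares of 90 degrees, none past 1 either way. Its arguments: {"type":"object","properties":{"targets":{"type":"array"},"newtons":{"type":"number"}},"required":["targets"]}

```bash
mkdir -p pics; ls; python3 - <<'E'
from bench import *
import cv2
for n in ("top","side"):
    cv2.imwrite(f"pics/{n}0.png",get_image(n)); print(n,calibration(n))
print(get_state(), grip_point_offset)
E
```

```text
pics
top {'fx': 412.3146898550819, 'fy': 412.3146898550819, 'cx': 255.92336994573367, 'cy': 182.84853833098572, 'rvec': array([ 2.13819854, -2.10557055,  0.14945558]), 'tvec': array([-0.00670295,  0.55823595,  1.29701522])}
side {'fx': 416.0206481231586, 'fy': 416.0206481231586, 'cx': 257.0416982162794, 'cy': 197.67119374384993, 'rvec': array([ 2.41813471, -0.06264471,  0.04926829]), 'tvec': array([-0.56025164,  0.06718546,  1.17476739])}
{'time': 0.1, 'joint_positions': array([ 1.13104678,  0.32172437, -0.07009148,  1.4515707 ,  0.02262979,
        1.37081954, -0.05691154]), 'qd': array([-0.00218572, -0.0016729 ,  0.00049361, -0.00438683, -0.00192452,
       -0.00094649,  0.00051205]), 'joint_torque': array([ 6.66454889e-05, -4.92571163e+01, -4.05782517e-01, -3.13395560e+01,
       -6.42432296e-02,  3.95049923e-02,  9.58737337e-05]), 'position': array([ 0.28468135, -0.58372325,  0.19487803]), 'tool_rot': array([ 0.86957578,  1.39194607, -0.86824253]), 'ft_force': array([0.01769773, 0.44983937, 0.35704489]), 'torque': array([ 0.0072489 ,  0.01166446, -0.05416261]), 'grip_width': 0.99761096172648} 0.0187
```

View pics/top0.png

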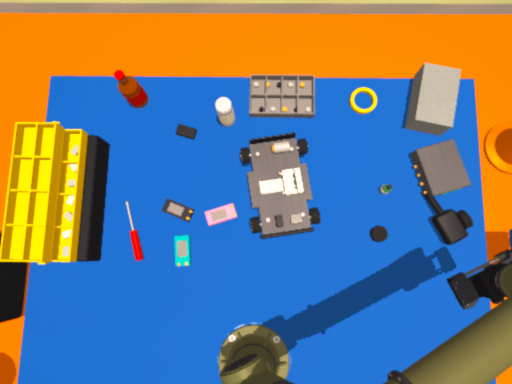

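View pics/side0.png

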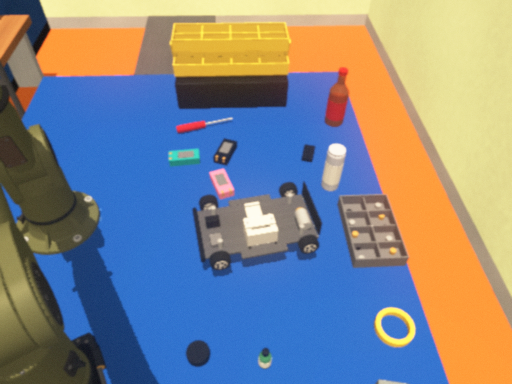

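The top view shows four pack-like items: black with brass dots at (179,210), small black at (186,131), pink at (221,215) and turquoise at (182,251). The one at (179,210) fits, since it is large, black and has contacts. I'll confirm with an enlarged crop. The car is at about (279,185), with the white holder at about (282,184).

```bash
cat > h.py <<'E'
import numpy as np, cv2
from bench import *
from scipy.spatial.transform import Rotation as R
def cam(n):
    c=calibration(n); K=np.array([[c['fx'],0,c['cx']],[0,c['fy'],c['cy']],[0,0,1.]])
    return K,np.array(c['rvec'],float),np.array(c['tvec'],float)
def proj(n,P):
    K,r,t=cam(n); return cv2.projectPoints(np.array(P,float).reshape(-1,1,3),r,t,K,None)[0].reshape(-1,2)
def back(n,uv,z):
    K,r,t=cam(n); M=R.from_rotvec(r).as_matrix(); o=-M.T@t
    uv=np.array(uv,float).reshape(-1,2)
    d=np.c_[uv,np.ones(len(uv))]@np.linalg.inv(K).T@M
    return o+d*((z-o[2])/d[:,2])[:,None]
E
python3 - <<'E'
import cv2,numpy as np
a=cv2.imread("pics/top0.png"); b=cv2.imread("pics/side0.png")
r=lambda im,x,y,w,h,s:cv2.resize(im[y:y+h,x:x+w],None,fx=s,fy=s,interpolation=cv2.INTER_CUBIC)
c1=r(a,160,190,40,40,7); c2=r(a,235,130,90,110,5)[:,:450]
d1=r(b,200,130,50,40,7); 
d2=r(b,190,175,140,100,3)
W=np.zeros((600,800,3),np.uint8)
W[0:280,0:280]=c1; W[0:550,300:750]=c2; W[290:570,0:350][:, :290]=d1[:,:290]
cv2.imwrite("pics/c1.png",W); cv2.imwrite("pics/c2.png",r(b,185,175,145,100,5.5)[:600,:800])
E
```

```text
(no output)
```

View pics/c1.png

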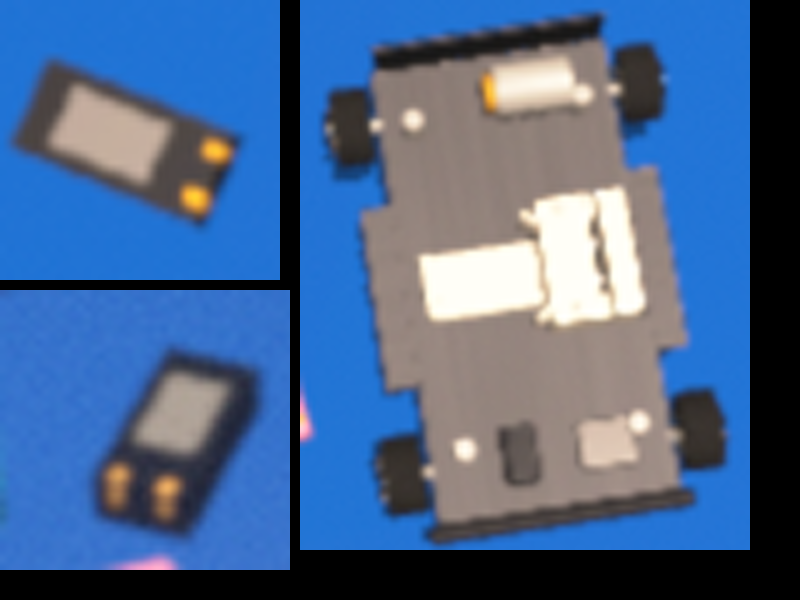

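View pics/c2.png

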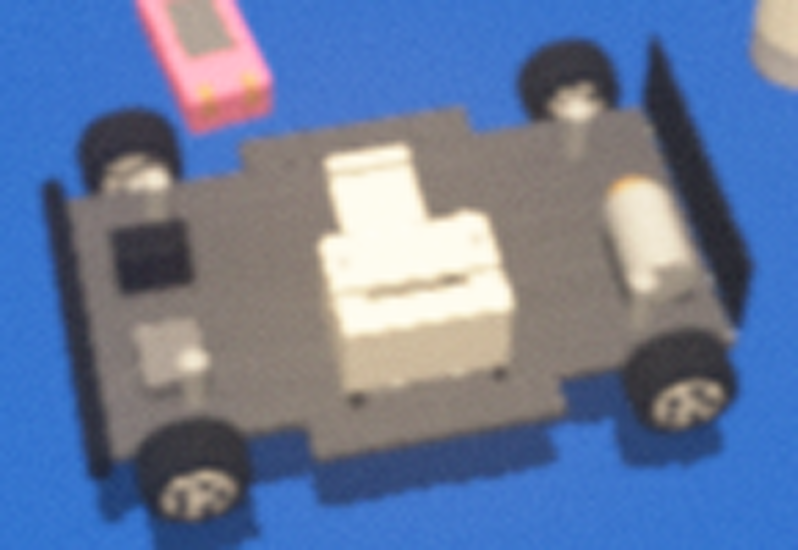

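The item at (179,210) is the wanted pack: black case, two brass contacts facing the car (-y end), and larger than the bare one at (186,131). In the holder view, the sill side points to world +y (left in the top view). The overhang block is at about x 540-645 in the crop.

```bash
python3 - <<'E'
from h import *
np.set_printoptions(precision=4,suppress=True)
t=lambda p:np.array(p)/7+[160,190]-.5+.5/7
u=lambda p:(np.array(p)-[300,0])/5+[235,130]
pk=back("top",t([(52,60),(12,145),(205,225),(242,137)]),.025); print(pk, np.linalg.norm(np.diff(pk,axis=0),axis=1), pk.mean(0))
br=back("top",t([(216,150),(195,198)]),.025); lb=back("top",t([(70,80),(175,122),(150,185),(50,148)]),.025)
print("brass",br.mean(0),"label",lb.mean(0))
pl=back("top",u([(361,212),(388,390),(655,168),(690,345)]),.054); print(pl,pl.mean(0))
v=lambda p:np.array(p)/5.5+[185,175]
pl2=back("side",v([(243,145),(465,108),(565,412),(318,458)]),.054); print("side plate",pl2,pl2.mean(0))
# side image pack
w=lambda p:(np.array(p)-[0,290])/7+[200,130]
pk2=back("side",w([(175,352),(258,375),(190,520),(100,483)]),.025); print(pk2,pk2.mean(0))
print("yaws pack", [np.degrees(np.arctan2(*(-(pk[b]-pk[a])[[0,1]]*[-1,1]))) for a,b in((0,3),(1,2))])
# holder: sill top outer edge (left) and overhang edges
s=back("top",u([(419,257),(428,320)]),.068); o=back("top",u([(625,187),(645,312)]),.1015); oo=back("top",u([(536,200),(552,325)]),.1015)
s2=back("side",v([(325,157),(410,145)]),.068); o2=back("side",v([(345,333),(515,308)]),.1015);
oo2=back("side",v([(318,240),(490,212)]),.1015)
print("sill",s,s2);print("ov back",o,o2);print("ov front",oo,oo2)
for nm,q in(("pl",pl),("pl2",pl2[[1,0,2,3]])):
    c=pl.mean(0); 
    ex=(pl[0]-pl[1])/np.linalg.norm(pl[0]-pl[1])+(pl[2]-pl[3])/np.linalg.norm(pl[2]-pl[3]); yaw=np.arctan2(ex[1],ex[0]); ey=np.array([-np.sin(yaw),np.cos(yaw)])
    ax=np.c_[[np.cos(yaw),np.sin(yaw)],ey]
    print(nm,np.degrees(yaw))
for nm,q in(("sill",s),("sill2",s2),("back",o),("back2",o2),("front",oo),("front2",oo2)): print(nm,((q-c)[:,:2]@ax*1e3))
print(((pl2-c)[:,:2]@ax*1e3),((pl-c)[:,:2]@ax*1e3))
E
```

```text
[[0.5067 0.296  0.025 ]
 [0.4661 0.3128 0.025 ]
 [0.43   0.2199 0.025 ]
 [0.4715 0.2042 0.025 ]] [0.0439 0.0997 0.0444] [0.4686 0.2582 0.025 ]
brass [0.4539 0.2207 0.025 ] label [0.4722 0.2661 0.025 ]
[[ 0.5912  0.0307  0.054 ]
 [ 0.4751  0.0109  0.054 ]
 [ 0.6228 -0.1603  0.054 ]
 [ 0.5069 -0.1824  0.054 ]] [ 0.549  -0.0753  0.054 ]
side plate [[ 0.4826  0.0077  0.054 ]
 [ 0.5976  0.0281  0.054 ]
 [ 0.6291 -0.1624  0.054 ]
 [ 0.5139 -0.1823  0.054 ]] [ 0.5558 -0.0772  0.054 ]
[[0.4722 0.3088 0.025 ]
 [0.5111 0.2908 0.025 ]
 [0.478  0.1935 0.025 ]
 [0.4375 0.2193 0.025 ]] [0.4747 0.2531 0.025 ]
yaws pack [np.float64(-20.972313425261497), np.float64(-21.25465625623154)]
sill [[ 0.5595 -0.0079  0.068 ]
 [ 0.5188 -0.0143  0.068 ]] [[ 0.5236 -0.0141  0.068 ]
 [ 0.5665 -0.008   0.068 ]]
ov back [[ 0.6    -0.137   0.1015]
 [ 0.521  -0.1494  0.1015]] [[ 0.5277 -0.1474  0.1015]
 [ 0.6055 -0.1369  0.1015]]
ov front [[ 0.591  -0.0814  0.1015]
 [ 0.512  -0.0918  0.1015]] [[ 0.5175 -0.0935  0.1015]
 [ 0.5989 -0.0803  0.1015]]
pl 10.231820557177704
pl2 10.231820557177704
sill [[ 22.345   64.4776]
 [-18.869   65.4023]]
sill2 [[-14.1192  64.6807]
 [ 29.1854  63.0596]]
back [[ 39.2228 -69.8331]
 [-40.7432 -67.9578]]
back2 [[-33.7966 -67.2163]
 [ 44.6438 -70.6826]]
front [[ 40.2526 -13.44  ]
 [-39.3213  -9.7072]]
front2 [[-34.2522 -12.3499]
 [ 48.2774 -13.7756]]
[[ -50.5774   93.4432]
 [  66.2455   93.1299]
 [  63.3666 -100.001 ]
 [ -53.5117  -99.0564]] [[ 60.3487  96.8058]
 [-57.4292  97.9581]
 [ 57.5064 -96.805 ]
 [-60.4259 -97.9589]]
```

```bash
cat >> h.py <<'E'
np.set_printoptions(precision=4,suppress=True)
def down(yaw,flip=1):
    # tool x down, tool z (jaws) along +-object x at yaw (deg)
    y=np.radians(yaw); z=flip*np.array([np.cos(y),np.sin(y),0]); x=np.array([0,0,-1.]); return np.c_[x,np.cross(z,x),z]
def plan(p,yaw):
    "p = wanted TCP; prints shift in tool axes (units of 25mm) and turn (units 90deg)"
    s=get_state(); T=R.from_rotvec(s['tool_rot']).as_matrix()
    f=min((1,-1),key=lambda f:R.from_matrix(T.T@down(yaw,f)).magnitude())
    print("pos",s['position'],"F",s['ft_force'],"w",s['grip_width'],"t",s['time'])
    print("tool cols\n",T)
    print("shift units",T.T@(np.array(p)-s['position'])/.025,"turn units",R.from_matrix(T.T@down(yaw,f)).as_rotvec()/(np.pi/2))
E
python3 - <<'E'
from h import *
plan([.475,.263,.15],-21)
print(back("top",[(175,235),(189,235),(190,266),(175,266)],.025))
E
```

```text
pos [ 0.2847 -0.5837  0.1949] F [0.0177 0.4498 0.357 ] w 0.99761096172648 t 0.1
tool cols
 [[-0.0009  0.8988  0.4385]
 [ 0.0015  0.4385 -0.8988]
 [-1.     -0.0001 -0.0017]]
shift units [  1.8394  21.6922 -27.0988] turn units [-0.4777 -0.0011 -0.0003]
[[0.3861 0.2633 0.025 ]
 [0.3868 0.2175 0.025 ]
 [0.288  0.2098 0.025 ]
 [0.2871 0.2583 0.025 ]]
```

Call:
{"fn": "play_rows", "kwargs": {"targets": [{"claw": 0, "linear": [0, 1, 0], "rotation": [0, 0, 0]}, {"claw": 0, "linear": [0, 1, 0], "rotation": [0, 0, 0]}, {"claw": 0, "linear": [0, 1, 0], "rotation": [0, 0, 0]}, {"claw": 0, "linear": [0, 1, 0], "rotation": [0, 0, 0]}, {"claw": 0, "linear": [0, 1, 0], "rotation": [0, 0, 0]}, {"claw": 0, "linear": [0, 1, 0], "rotation": [0, 0, 0]}, {"claw": 0, "linear": [0, 1, -0.5], "rotation": [0, 0, 0]}, {"claw": 0, "linear": [0, 1, -1], "rotation": [0, 0, 0]}, {"claw": 0, "linear": [0, 1, -1], "rotation": [0, 0, 0]}, {"claw": 0, "linear": [0, 1, -1], "rotation": [0, 0, 0]}]}}

```text
time: 0.93
position: [0.4691, -0.3981, 0.1856]
tool_rot: [0.885, 1.398, -0.889]
ft_force: [-0.4, 0.1, -0.2]
grip_width: 1.002
```

Call:
{"fn": "play_rows", "kwargs": {"targets": [{"claw": 0, "linear": [0, 0.5, -1], "rotation": [0, 0, 0]}, {"claw": 0, "linear": [0, 0.5, -1], "rotation": [0, 0, 0]}, {"claw": 0, "linear": [0, 0.5, -1], "rotation": [0, 0, 0]}, {"claw": 0, "linear": [0, 0.5, -1], "rotation": [0, 0, 0]}, {"claw": 0, "linear": [0, 0.5, -1], "rotation": [0, 0, 0]}, {"claw": 0, "linear": [0, 0.5, -1], "rotation": [0, 0, 0]}, {"claw": 0, "linear": [0, 0.5, -1], "rotation": [0, 0, 0]}, {"claw": 0, "linear": [0, 0.5, -1], "rotation": [0, 0, 0]}, {"claw": 0, "linear": [0, 0.5, -1], "rotation": [0, 0, 0]}, {"claw": 0, "linear": [0, 0.5, -1], "rotation": [0, 0, 0]}]}}

```text
time: 1.77
position: [0.4756, -0.0993, 0.1826]
tool_rot: [0.882, 1.408, -0.885]
ft_force: [0.3, 0.5, 0.8]
grip_width: 1.004
```

```bash
python3 -c "
from h import *
plan([.475,.263,.15],-21)"
```

```text
pos [ 0.4756 -0.0993  0.1826] F [0.2927 0.4786 0.7853] w 1.0038251600188566 t 1.7667
tool cols
 [[-0.0197  0.9052  0.4246]
 [ 0.0105  0.4248 -0.9052]
 [-0.9997 -0.0134 -0.0179]]
shift units [  1.4572   6.1527 -13.1036] turn units [-0.4874 -0.0141  0.0037]
```

Call:
{"fn": "play_rows", "kwargs": {"targets": [{"claw": 0.25, "linear": [0, 0.5, -1], "rotation": [0, 0, 0]}, {"claw": 0.25, "linear": [0, 0.5, -1], "rotation": [0, 0, 0]}, {"claw": 0.25, "linear": [0, 0.5, -1], "rotation": [0, 0, 0]}, {"claw": 0.25, "linear": [0, 0.5, -1], "rotation": [0, 0, 0]}, {"claw": 0.25, "linear": [0, 0.5, -1], "rotation": [0, 0, 0]}, {"claw": 0.25, "linear": [0, 0.5, -1], "rotation": [0, 0, 0]}, {"claw": 0.25, "linear": [0, 0.5, -1], "rotation": [0, 0, 0]}, {"claw": 0.25, "linear": [0, 0.5, -1], "rotation": [0, 0, 0]}, {"claw": 0.25, "linear": [0, 0.5, -1], "rotation": [0, 0, 0]}, {"claw": 0.25, "linear": [0, 0.5, -1], "rotation": [0, 0, 0]}]}}

```text
time: 2.6
position: [0.4776, 0.1933, 0.1826]
tool_rot: [0.879, 1.409, -0.89]
ft_force: [2.0, 0.5, 1.0]
grip_width: 0.754
```

Call:
{"fn": "play_rows", "kwargs": {"targets": [{"claw": 0.25, "linear": [0, 0.5, -1], "rotation": [0, 0, 0]}, {"claw": 0.25, "linear": [0, 0.4, -1], "rotation": [0, 0, 0]}, {"claw": 0.25, "linear": [0, 0, 0], "rotation": [-0.07, 0, 0]}, {"claw": 0.25, "linear": [0, 0, 0], "rotation": [-0.07, 0, 0]}, {"claw": 0.25, "linear": [0, 0, 0], "rotation": [-0.07, 0, 0]}, {"claw": 0.25, "linear": [0, 0, 0], "rotation": [-0.07, 0, 0]}, {"claw": 0.25, "linear": [0, 0, 0], "rotation": [-0.07, 0, 0]}, {"claw": 0.25, "linear": [0, 0, 0], "rotation": [-0.07, 0, 0]}, {"claw": 0.25, "linear": [0, 0, 0], "rotation": [-0.07, 0, 0]}, {"claw": 0.25, "linear": [0, 0, 0], "rotation": [0, 0, 0]}]}}

```text
time: 3.43
position: [0.4699, 0.2607, 0.1793]
tool_rot: [0.25, 1.59, -0.242]
ft_force: [-0.4, -0.1, 0.0]
grip_width: 0.747
```

```bash
python3 -c "
from h import *
plan([.475,.263,.08],-21)
s=get_state();T=R.from_rotvec(s['tool_rot']).as_matrix()
for n in ('top','side'):
    im=get_image(n);cv2.imwrite(f'pics/{n}1.png',im)
    p=s['position'];print(n,proj(n,[p,p+T[:,2]*.035,p-T[:,2]*.035]))
"
```

```text
pos [0.4699 0.2607 0.1793] F [-0.4298 -0.1368  0.0369] w 0.746714312153607 t 3.4333
tool cols
 [[-0.0318  0.3067  0.9513]
 [ 0.0104  0.9518 -0.3065]
 [-0.9994  0.0001 -0.0335]]
shift units [3.9635 0.1512 0.2971] turn units [ 0.0349 -0.0213  0.0005]
top [[165.796  203.9321]
 [170.1272 192.7677]
 [161.4187 215.2154]]
side [[222.3333 109.6774]
 [233.6291 111.9769]
 [211.1183 107.3943]]
```

Call:
{"fn": "play_rows", "kwargs": {"targets": [{"claw": 0.25, "linear": [0, 0.15, 0.25], "rotation": [0.035, -0.021, 0]}, {"claw": 0.25, "linear": [1, 0, 0], "rotation": [0, 0, 0]}, {"claw": 0.25, "linear": [1, 0, 0], "rotation": [0, 0, 0]}, {"claw": 0.25, "linear": [1, 0, 0], "rotation": [0, 0, 0]}, {"claw": 0.25, "linear": [1, 0, 0], "rotation": [0, 0, 0]}, {"claw": 0.25, "linear": [0.8, 0, 0], "rotation": [0, 0, 0]}, {"claw": 0.25, "linear": [0.5, 0, 0], "rotation": [0, 0, 0]}, {"claw": 0.25, "linear": [0, 0, 0], "rotation": [0, 0, 0]}, {"claw": 0.25, "linear": [0, 0, 0], "rotation": [0, 0, 0]}]}}

```text
time: 4.28
position: [0.48, 0.2619, 0.0427]
tool_rot: [0.317, 1.542, -0.316]
ft_force: [-0.3, -0.3, 0.4]
grip_width: 0.749
```

```bash
python3 -c "
from h import *
plan([.475,.263,.004],-21)
I=[]
for n in ('top','side'):
    im=get_image(n);cv2.imwrite(f'pics/{n}2.png',im)
    u=[int(v) for v in proj(n,[.4717,.2557,.03])[0]];print(n,u)
    I.append(cv2.resize(im[u[1]-35:u[1]+35,u[0]-30:u[0]+30],None,fx=6,fy=6,interpolation=cv2.INTER_CUBIC))
cv2.imwrite('pics/g.png',cv2.hconcat(I))
"
```

```text
pos [0.48   0.2619 0.0427] F [-0.2863 -0.2527  0.4144] w 0.7493630127759863 t 4.2833
tool cols
 [[ 0.0054  0.3927  0.9197]
 [-0.0008  0.9197 -0.3927]
 [-1.      0.0013  0.0053]]
shift units [ 1.5483 -0.0406 -0.2105] turn units [-0.0236  0.0034 -0.0008]
top [178, 208]
side [224, 148]
```

View pics/g.png

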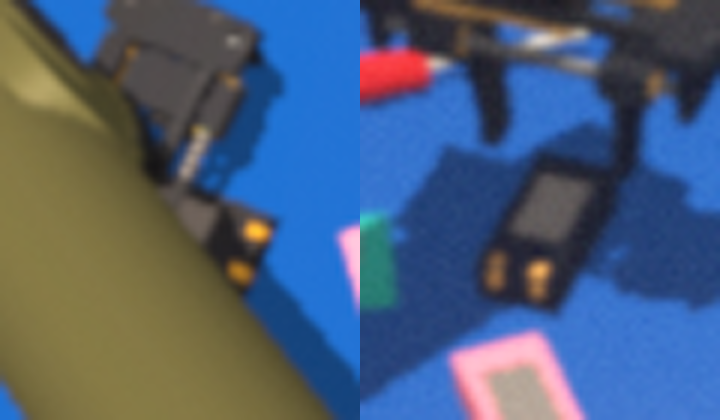

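The crop shows the side view with both fingertips at about (216.5,136) and (237.7,140.5), one on each side of the black pack. I'll check these against the projection.

```bash
python3 -c "
from h import *
s=get_state();T=R.from_rotvec(s['tool_rot']).as_matrix();p=s['position']
h=.087*s['grip_width']/2+.007
print(proj('side',[p,p-T[:,2]*h,p+T[:,2]*h]),(np.array([216.5,136.3])+[237.7,140.5])/2)
print(proj('side',[p,p+[.005,0,0],p+[0,.005,0]])-proj('side',p))
"
```

```text
[[227.5224 143.8659]
 [216.1738 141.0185]
 [239.0168 146.7499]] [227.1 138.4]
[[ 0.      0.    ]
 [ 1.5545 -0.0388]
 [-0.0185 -1.0278]]
```

Call:
{"fn": "play_rows", "kwargs": {"targets": [{"claw": 0.25, "linear": [0, 0, -0.2], "rotation": [-0.024, 0, 0]}, {"claw": 0.25, "linear": [0.7, 0, 0], "rotation": [0, 0, 0]}, {"claw": 0.25, "linear": [0.5, 0, 0], "rotation": [0, 0, 0]}, {"claw": 0.25, "linear": [0.3, 0, 0], "rotation": [0, 0, 0]}, {"claw": 0.25, "linear": [0, 0, 0], "rotation": [0, 0, 0]}, {"claw": 0.25, "linear": [0, 0, 0], "rotation": [0, 0, 0]}]}}

```text
time: 4.88
position: [0.4825, 0.2668, 0.0119]
tool_rot: [0.293, 1.533, -0.282]
ft_force: [0.1, 1.6, 0.3]
grip_width: 0.748
```

```bash
python3 -c "
from h import *
plan([.475,.263,.004],-21)"
```

```text
pos [0.4825 0.2668 0.0119] F [0.1364 1.5737 0.2658] w 0.7475465359456722 t 4.8833
tool cols
 [[ 0.0196  0.3593  0.933 ]
 [ 0.0037  0.9332 -0.3594]
 [-0.9998  0.0105  0.017 ]]
shift units [ 0.3078 -0.2536 -0.2313] turn units [-0.0007  0.0108 -0.0067]
```

Call:
{"fn": "play_rows", "kwargs": {"targets": [{"claw": 0.25, "linear": [0.15, -0.25, -0.3], "rotation": [0, 0.011, -0.007]}, {"claw": 0.25, "linear": [0.2, -0.1, -0.1], "rotation": [0, 0, 0]}, {"claw": 0.25, "linear": [0, 0, 0], "rotation": [0, 0, 0]}, {"claw": 0.25, "linear": [0, 0, 0], "rotation": [0, 0, 0]}]}}

```text
time: 5.22
position: [0.4699, 0.2622, 0.0036]
tool_rot: [0.289, 1.552, -0.289]
ft_force: [0.1, 0.2, -0.2]
grip_width: 0.751
```

```bash
python3 -c "
from h import *
plan([.475,.263,.004],-21)"
```

```text
pos [0.4699 0.2622 0.0036] F [ 0.0672  0.1703 -0.2145] w 0.7507626807902537 t 5.2167
tool cols
 [[-0.0008  0.3601  0.9329]
 [-0.0001  0.9329 -0.3601]
 [-1.     -0.0004 -0.0007]]
shift units [-0.0154  0.1033  0.1805] turn units [-0.0012 -0.0004  0.0002]
```

Call:
{"fn": "play_rows", "kwargs": {"newtons": 25, "targets": [{"claw": 0.6, "linear": [0, 0, 0], "rotation": [0, 0, 0]}, {"claw": 0.6, "linear": [0, 0, 0], "rotation": [0, 0, 0]}, {"claw": 0.8, "linear": [0, 0, 0], "rotation": [0, 0, 0]}, {"claw": 0.8, "linear": [0, 0, 0], "rotation": [0, 0, 0]}, {"claw": 0.8, "linear": [0, 0, 0], "rotation": [0, 0, 0]}, {"claw": 0.8, "linear": [0, 0, 0], "rotation": [0, 0, 0]}]}}

```text
time: 5.72
position: [0.4705, 0.2624, 0.0044]
tool_rot: [0.289, 1.551, -0.289]
ft_force: [0.7, -0.4, 0.3]
grip_width: 0.38
```

```bash
python3 -c "
from h import *
plan([.475,.263,.004],-21)"
```

```text
pos [0.4705 0.2624 0.0044] F [ 0.7058 -0.4357  0.2676] w 0.37970520844363714 t 5.7167
tool cols
 [[ 0.0007  0.3602  0.9329]
 [ 0.0003  0.9329 -0.3602]
 [-1.      0.0005  0.0006]]
shift units [0.0151 0.0876 0.1596] turn units [-0.0012  0.0004 -0.0003]
```

Width 0.38 is about 33 mm, narrower than 46 mm. The fingers may still be moving, or they may have missed, so I'll check before lifting.

Call:
{"fn": "play_rows", "kwargs": {"targets": [{"claw": 0.8, "linear": [0, 0, 0], "rotation": [0, 0, 0]}, {"claw": 0.8, "linear": [0, 0, 0], "rotation": [0, 0, 0]}, {"claw": 0.8, "linear": [0, 0, 0], "rotation": [0, 0, 0]}]}}

```text
time: 5.97
position: [0.4706, 0.2625, 0.0045]
tool_rot: [0.289, 1.551, -0.289]
ft_force: [0.6, -0.2, 0.3]
grip_width: 0.223
```

```bash
python3 -c "
from h import *
I=[]
for n in ('top','side'):
    im=get_image(n);cv2.imwrite(f'pics/{n}3.png',im)
    u=[int(v) for v in proj(n,[.4717,.2557,.03])[0]];print(n,u)
    I.append(cv2.resize(im[u[1]-35:u[1]+35,u[0]-30:u[0]+30],None,fx=6,fy=6,interpolation=cv2.INTER_CUBIC))
cv2.imwrite('pics/g3.png',cv2.hconcat(I))
"
```

```text
top [178, 208]
side [224, 148]
```

View pics/g3.png

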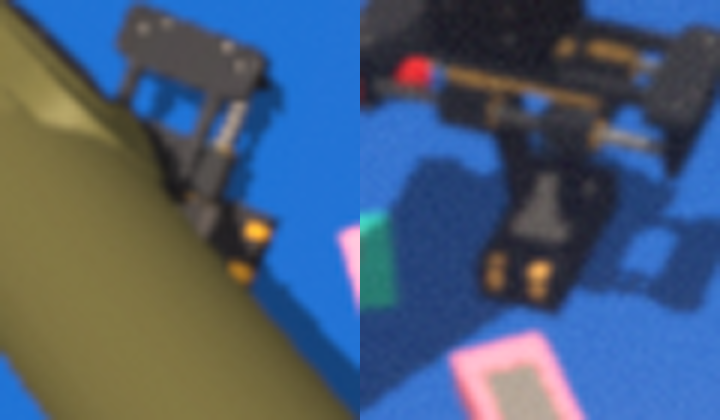

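The fingers closed without touching the pack, and they cover the label in the side view. The real fingertips must therefore be above the pack, about 20 mm higher than the TCP reading. The earlier projection mismatch of 5 px agrees with this. I'll reopen and go down gently until I feel something.

Call:
{"fn": "play_rows", "kwargs": {"targets": [{"claw": 0.25, "linear": [0, 0, 0], "rotation": [0, 0, 0]}, {"claw": 0.25, "linear": [0, 0, 0], "rotation": [0, 0, 0]}, {"claw": 0.25, "linear": [0, 0, 0], "rotation": [0, 0, 0]}, {"claw": 0.25, "linear": [0, 0, 0], "rotation": [0, 0, 0]}, {"claw": 0.25, "linear": [0, 0, 0], "rotation": [0, 0, 0]}, {"claw": 0.25, "linear": [0, 0, 0], "rotation": [0, 0, 0]}, {"claw": 0.25, "linear": [0.1, 0, 0], "rotation": [0, 0, 0]}, {"claw": 0.25, "linear": [0.1, 0, 0], "rotation": [0, 0, 0]}, {"claw": 0.25, "linear": [0.1, 0, 0], "rotation": [0, 0, 0]}]}}

```text
time: 6.82
position: [0.471, 0.2627, -0.0032]
tool_rot: [0.29, 1.55, -0.288]
ft_force: [0.5, 0.3, -0.4]
grip_width: 0.731
```

```bash
python3 -c "
from h import *
plan([.475,.263,.004],-21)"
```

```text
pos [ 0.471   0.2627 -0.0032] F [ 0.4612  0.2682 -0.4459] w 0.731107552173772 t 6.8167
tool cols
 [[ 0.0018  0.3603  0.9328]
 [ 0.0007  0.9328 -0.3603]
 [-1.      0.0013  0.0015]]
shift units [-0.286   0.0702  0.1442] turn units [-0.0013  0.0009 -0.0008]
```

Call:
{"fn": "play_rows", "kwargs": {"targets": [{"claw": 0.25, "linear": [0.15, 0, 0], "rotation": [0, 0, 0]}, {"claw": 0.25, "linear": [0.15, 0, 0], "rotation": [0, 0, 0]}, {"claw": 0.25, "linear": [0.15, 0, 0], "rotation": [0, 0, 0]}, {"claw": 0.25, "linear": [0, 0, 0], "rotation": [0, 0, 0]}, {"claw": 0.25, "linear": [0, 0, 0], "rotation": [0, 0, 0]}]}}

```text
time: 7.23
position: [0.4701, 0.2622, -0.017]
tool_rot: [0.289, 1.552, -0.289]
ft_force: [-0.4, 0.1, 0.6]
grip_width: 0.744
```

```bash
python3 -c "
from h import *
plan([.475,.263,.004],-21)
I=[]
for n in ('top','side'):
    im=get_image(n);cv2.imwrite(f'pics/{n}4.png',im)
    u=[int(v) for v in proj(n,[.4717,.2557,.03])[0]];print(n,u)
    I.append(cv2.resize(im[u[1]-35:u[1]+35,u[0]-30:u[0]+30],None,fx=6,fy=6,interpolation=cv2.INTER_CUBIC))
cv2.imwrite('pics/g4.png',cv2.hconcat(I))
"
```

```text
pos [ 0.4701  0.2622 -0.017 ] F [-0.4466  0.1214  0.6348] w 0.7438343559140962 t 7.2333
tool cols
 [[-0.0003  0.3603  0.9329]
 [-0.      0.9329 -0.3603]
 [-1.     -0.0001 -0.0003]]
shift units [-0.8405  0.1004  0.1705] turn units [-0.0013 -0.0002  0.0001]
top [178, 208]
side [224, 148]
```

View pics/g4.png

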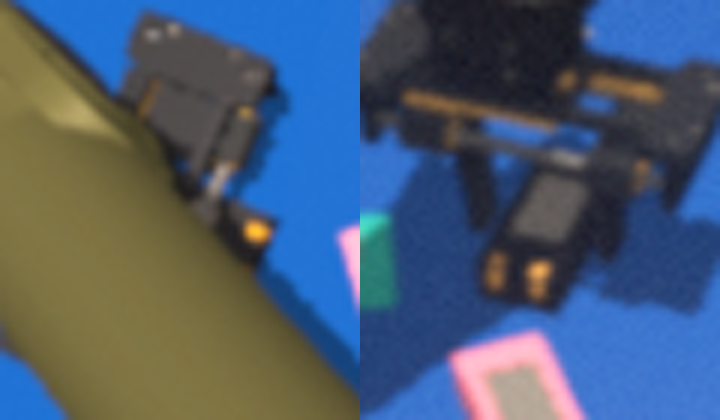

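The fingers now straddle the pack, with tips at about (214,150) and (235,155) in the side view. I'll feel for the table in small steps.

Call:
{"fn": "play_rows", "kwargs": {"targets": [{"claw": 0.25, "linear": [0.08, 0, 0], "rotation": [0, 0, 0]}, {"claw": 0.25, "linear": [0.0, 0, 0], "rotation": [0, 0, 0]}]}}

```text
time: 7.5
position: [0.4705, 0.2624, -0.0187]
tool_rot: [0.289, 1.551, -0.289]
ft_force: [0.7, -0.2, -0.1]
grip_width: 0.748
```

```bash
python3 -c "
from h import *
for z in (.03,.02,.01,0,-.01,-.02): print(z,proj('side',[.4701,.2622,z]))"
```

```text
0.03 [[224.4098 147.1119]]
0.02 [[224.5333 149.4185]]
0.01 [[224.6554 151.6997]]
0 [[224.7762 153.956 ]]
-0.01 [[224.8956 156.1878]]
-0.02 [[225.0138 158.3954]]
```

Call:
{"fn": "play_rows", "kwargs": {"newtons": 25, "targets": [{"claw": 0.6, "linear": [0, 0, 0], "rotation": [0, 0, 0]}, {"claw": 0.6, "linear": [0, 0, 0], "rotation": [0, 0, 0]}, {"claw": 0.7, "linear": [0, 0, 0], "rotation": [0, 0, 0]}, {"claw": 0.7, "linear": [0, 0, 0], "rotation": [0, 0, 0]}, {"claw": 0.7, "linear": [0, 0, 0], "rotation": [0, 0, 0]}, {"claw": 0.7, "linear": [0, 0, 0], "rotation": [0, 0, 0]}, {"claw": 0.7, "linear": [-0.2, 0, 0], "rotation": [0, 0, 0]}]}}

```text
time: 8.08
position: [0.4699, 0.2619, -0.0142]
tool_rot: [0.289, 1.552, -0.29]
ft_force: [-0.7, -0.1, -2.4]
grip_width: 0.528
```

```bash
python3 -c "
from h import *
plan([.475,.263,.1],9.7)"
```

```text
pos [ 0.4699  0.2619 -0.0142] F [-0.6916 -0.1125 -2.3774] w 0.5276179703290282 t 8.0833
tool cols
 [[-0.0007  0.3604  0.9328]
 [-0.0003  0.9328 -0.3604]
 [-1.     -0.0006 -0.0005]]
shift units [-4.5685  0.1137  0.1732] turn units [-0.3425 -0.0004  0.0003]
```

Gripped: width 0.528 is 46 mm, and the weight is about 2.4 N. Next I lift and turn about 31° towards the car's yaw.

Call:
{"fn": "play_rows", "kwargs": {"targets": [{"claw": 0.7, "linear": [-0.6, 0, 0], "rotation": [0, 0, 0]}, {"claw": 0.7, "linear": [-1, 0, 0], "rotation": [0, 0, 0]}, {"claw": 0.7, "linear": [-1, 0, 0], "rotation": [0, 0, 0]}, {"claw": 0.7, "linear": [-1, 0, 0], "rotation": [-0.06, 0, 0]}, {"claw": 0.7, "linear": [-0.6, 0, 0], "rotation": [-0.07, 0, 0]}, {"claw": 0.7, "linear": [0, 0, 0], "rotation": [-0.07, 0, 0]}, {"claw": 0.7, "linear": [0, 0, 0], "rotation": [-0.07, 0, 0]}, {"claw": 0.7, "linear": [0, 0, 0], "rotation": [-0.06, 0, 0]}, {"claw": 0.7, "linear": [0, 0, 0], "rotation": [0, 0, 0]}, {"claw": 0.7, "linear": [0, 0, 0], "rotation": [0, 0, 0]}]}}

```text
time: 8.92
position: [0.4662, 0.2604, 0.0961]
tool_rot: [-0.139, 1.573, 0.134]
ft_force: [0.3, -0.4, -3.1]
grip_width: 0.524
```

```bash
python3 -c "
from h import *
plan([.5433,-.0227,.09],9.7)"
```

```text
pos [0.4662 0.2604 0.0961] F [ 0.3451 -0.4179 -3.1444] w 0.5240905536846794 t 8.9167
tool cols
 [[-0.0061 -0.1729  0.9849]
 [-0.0043  0.9849  0.1728]
 [-1.     -0.0032 -0.0067]]
shift units [  0.2724 -11.6854   1.0837] turn units [ 0.0028 -0.0043  0.002 ]
```

Call:
{"fn": "play_rows", "kwargs": {"targets": [{"claw": 0.7, "linear": [0, -0.6, 0.1], "rotation": [0, 0, 0]}, {"claw": 0.7, "linear": [0, -1, 0.1], "rotation": [0, 0, 0]}, {"claw": 0.7, "linear": [0, -1, 0.1], "rotation": [0, 0, 0]}, {"claw": 0.7, "linear": [0, -1, 0.1], "rotation": [0, 0, 0]}, {"claw": 0.7, "linear": [0, -1, 0.1], "rotation": [0, 0, 0]}, {"claw": 0.7, "linear": [0, -1, 0.1], "rotation": [0, 0, 0]}, {"claw": 0.7, "linear": [0, -1, 0.1], "rotation": [0, 0, 0]}, {"claw": 0.7, "linear": [0, -1, 0.1], "rotation": [0, 0, 0]}, {"claw": 0.7, "linear": [0, -1, 0.1], "rotation": [0, 0, 0]}, {"claw": 0.7, "linear": [0, -1, 0.1], "rotation": [0, 0, 0]}]}}

```text
time: 9.75
position: [0.5269, 0.0268, 0.0944]
tool_rot: [-0.127, 1.579, 0.128]
ft_force: [0.1, 0.4, -3.2]
grip_width: 0.525
```

Call:
{"fn": "play_rows", "kwargs": {"targets": [{"claw": 0.7, "linear": [0, -0.6, 0], "rotation": [0, 0, 0]}, {"claw": 0.7, "linear": [0, 0, 0], "rotation": [0, 0, 0]}, {"claw": 0.7, "linear": [0, 0, 0], "rotation": [0, 0, 0]}]}}

```text
time: 10.0
position: [0.5295, 0.0034, 0.0932]
tool_rot: [-0.114, 1.582, 0.112]
ft_force: [-1.1, 1.2, -1.8]
grip_width: 0.531
```

```bash
python3 -c "
from h import *
plan([.5433,-.0227,.09],9.7)"
```

```text
pos [0.5295 0.0034 0.0932] F [-1.1362  1.1596 -1.8444] w 0.5307262502331527 t 10.0
tool cols
 [[-0.0137 -0.1433  0.9896]
 [-0.0027  0.9897  0.1433]
 [-0.9999 -0.0007 -0.0139]]
shift units [ 0.125  -1.1124  0.398 ] turn units [-0.0162 -0.0089  0.0003]
```

Call:
{"fn": "play_rows", "kwargs": {"targets": [{"claw": 0.7, "linear": [0, -0.6, 0.4], "rotation": [-0.016, -0.008, 0]}, {"claw": 0.7, "linear": [0, -0.4, 0.1], "rotation": [0, 0, 0]}, {"claw": 0.7, "linear": [0, 0, 0], "rotation": [0, 0, 0]}, {"claw": 0.7, "linear": [0, 0, 0], "rotation": [0, 0, 0]}, {"claw": 0.7, "linear": [0, 0, 0], "rotation": [0, 0, 0]}]}}

```text
time: 10.42
position: [0.544, -0.014, 0.0925]
tool_rot: [-0.131, 1.571, 0.135]
ft_force: [0.7, -0.3, -2.5]
grip_width: 0.526
```

```bash
python3 -c "
from h import *
plan([.5433,-.0227,.09],9.7)
I=[]
for n,w in (('top',(240,140,80,110)),('side',(215,175,85,110))):
    im=get_image(n);cv2.imwrite(f'pics/{n}5.png',im)
    x,y,a,b=w
    I.append(cv2.resize(im[y:y+b,x:x+a],None,fx=4.8,fy=4.8,interpolation=cv2.INTER_CUBIC))
cv2.imwrite('pics/g5.png',cv2.hconcat(I))
"
```

```text
pos [ 0.544  -0.014   0.0925] F [ 0.6861 -0.3278 -2.5457] w 0.5264556993824393 t 10.4167
tool cols
 [[-0.0044 -0.1689  0.9856]
 [ 0.0023  0.9856  0.1689]
 [-1.      0.003  -0.004 ]]
shift units [ 0.0985 -0.3375 -0.0877] turn units [ 0.0003 -0.0025 -0.0019]
```

View pics/g5.png

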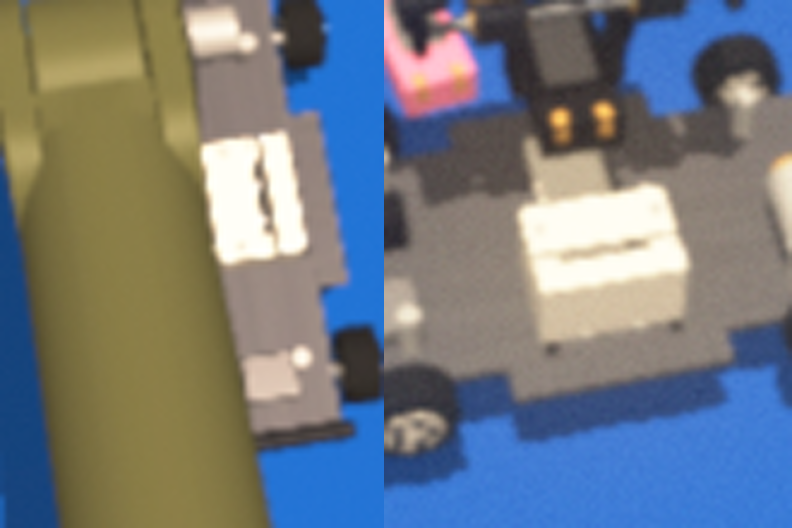

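```bash
python3 -c "
from h import *
q=lambda p:(np.array(p,float)-[384,0]+.5)/4.8-.5+[215,175]
y=np.radians(9.7);A=np.c_[[np.cos(y),np.sin(y)],[-np.sin(y),np.cos(y)]]
c=np.array([.544,-.014])
f=lambda p,z:((back('side',q(p),z)[:,:2]-c)@A*1e3)
print('brass',f([(560,122),(603,120)],.136))
print('front bottom',f([(545,150),(622,143)],.111))
print('holder',f([(520,208),(662,185),(688,265),(540,290)],.1015),f([(520,208),(662,185),(688,265),(540,290)],.1015).mean(0))
print('holder base', f([(543,342),(686,315)],.054))
print('floor/sill left edge', f([(527,145),(530,195)],.062))
print('plate',f([(516,402),(732,360)],.054))
"
```

```text
brass [[-11.4923 -46.0987]
 [ 11.1769 -49.5326]]
front bottom [[-18.8588 -42.7726]
 [ 23.0804 -46.7178]]
holder [[ -38.7812  -71.7459]
 [  39.3487  -72.4237]
 [  39.1367 -127.5599]
 [ -39.7493 -126.8831]] [ -0.0113 -99.6531]
holder base [[ -38.0366 -126.6736]
 [  41.2182 -125.9191]]
floor/sill left edge [[-19.224    3.656 ]
 [-25.2008 -32.8274]]
plate [[ -59.7934 -160.6537]
 [  57.5825 -159.4203]]
```

Laterally the pack's brass midline and the holder's midline agree to under 1 mm, and yaw matches. The mouth is about 72 mm ahead of the TCP along -y. Next I lower towards the sill.

Call:
{"fn": "play_rows", "kwargs": {"targets": [{"claw": 0.7, "linear": [0.5, 0, 0], "rotation": [0, -0.0025, -0.002]}, {"claw": 0.7, "linear": [0.5, 0, 0], "rotation": [0, 0, 0]}, {"claw": 0.7, "linear": [0.4, 0, 0], "rotation": [0, 0, 0]}, {"claw": 0.7, "linear": [0, 0, 0], "rotation": [0, 0, 0]}, {"claw": 0.7, "linear": [0, 0, 0], "rotation": [0, 0, 0]}]}}

```text
time: 10.93
position: [0.5434, -0.0107, 0.0559]
tool_rot: [-0.137, 1.566, 0.137]
ft_force: [0.4, 0.7, -2.8]
grip_width: 0.523
```

```bash
cat >> h.py <<'E'
def car(yaw=9.7,c=(.544,-.014)):
    "TCP in car axes (mm) from reference point c; tool-frame errors"
    s=get_state(); T=R.from_rotvec(s['tool_rot']).as_matrix(); p=s['position']-np.r_[c,0]
    y=np.radians(yaw);A=np.array([[np.cos(y),np.sin(y),0],[-np.sin(y),np.cos(y),0],[0,0,1]])
    f=min((1,-1),key=lambda f:R.from_matrix(T.T@down(yaw,f)).magnitude())
    print("t %.2f car mm"%s['time'],A@p*1e3,"F car",A@s['ft_force'],"turn err units",R.from_matrix(T.T@down(yaw,f)).as_rotvec()/(np.pi/2),"w",round(s['grip_width'],3))
E
python3 -c "
from h import *
car()"
```

```text
t 10.93 car mm [ 0.0088  3.3194 55.896 ] F car [ 0.5355  0.5981 -2.8384] turn err units [0.0029 0.0002 0.    ] w 0.523
```

Call:
{"fn": "play_rows", "kwargs": {"targets": [{"claw": 0.7, "linear": [0.14, -0.12, 0], "rotation": [0, 0, 0]}, {"claw": 0.7, "linear": [0.06, 0, 0], "rotation": [0, 0, 0]}, {"claw": 0.7, "linear": [0.04, 0, 0], "rotation": [0, 0, 0]}, {"claw": 0.7, "linear": [0, 0, 0], "rotation": [0, 0, 0]}]}}

```text
time: 11.27
position: [0.5445, -0.0139, 0.0499]
tool_rot: [-0.136, 1.566, 0.137]
ft_force: [0.0, -0.1, -2.2]
grip_width: 0.523
```

```bash
python3 -c "
from h import *
car()"
```

```text
t 11.27 car mm [ 0.5192  0.042  49.8809] F car [ 0.0318 -0.0764 -2.1974] turn err units [ 0.0028  0.0005 -0.0001] w 0.523
```

Call:
{"fn": "play_rows", "kwargs": {"targets": [{"claw": 0.7, "linear": [0.04, 0, 0], "rotation": [0, 0, 0]}, {"claw": 0.7, "linear": [0.03, 0, 0], "rotation": [0, 0, 0]}, {"claw": 0.7, "linear": [0, 0, 0], "rotation": [0, 0, 0]}]}}

```text
time: 11.52
position: [0.545, -0.0139, 0.0499]
tool_rot: [-0.136, 1.565, 0.136]
ft_force: [0.3, 0.7, -2.6]
grip_width: 0.523
```

```bash
python3 -c "
from h import *
car()"
```

```text
t 11.52 car mm [ 0.9903 -0.1177 49.9165] F car [ 0.3979  0.6174 -2.5767] turn err units [0.0025 0.0008 0.0004] w 0.523
```

Call:
{"fn": "play_rows", "kwargs": {"targets": [{"claw": 0.7, "linear": [0.08, 0, -0.03], "rotation": [0, 0, 0]}, {"claw": 0.7, "linear": [0.08, 0, 0], "rotation": [0, 0, 0]}]}}

```text
time: 11.68
position: [0.5454, -0.014, 0.0495]
tool_rot: [-0.138, 1.564, 0.134]
ft_force: [-9.6, -0.5, 19.7]
grip_width: 0.527
```

```bash
python3 -c "
from h import *
car()"
```

```text
t 11.68 car mm [ 1.3368 -0.2308 49.4731] F car [-9.5309  1.0926 19.7275] turn err units [0.0024 0.0015 0.0016] w 0.527
```

Sill felt: contact at reading z of about 49.7 mm, as predicted at 49.5. I'll ease the force off.

Call:
{"fn": "play_rows", "kwargs": {"targets": [{"claw": 0.7, "linear": [-0.03, 0, -0.05], "rotation": [0, 0, 0]}, {"claw": 0.7, "linear": [0, 0, 0], "rotation": [0, 0, 0]}]}}

```text
time: 11.85
position: [0.545, -0.0142, 0.0513]
tool_rot: [-0.138, 1.562, 0.133]
ft_force: [0.1, 0.5, -2.4]
grip_width: 0.524
```

```bash
python3 -c "
from h import *
car()"
```

```text
t 11.85 car mm [ 0.9108 -0.3793 51.2767] F car [ 0.1535  0.5075 -2.4439] turn err units [0.0025 0.0027 0.0023] w 0.524
```

Call:
{"fn": "play_rows", "kwargs": {"targets": [{"claw": 0.7, "linear": [0.03, -0.25, -0.05], "rotation": [0.003, 0.003, 0.002]}, {"claw": 0.7, "linear": [0, -0.25, 0], "rotation": [0, 0, 0]}, {"claw": 0.7, "linear": [0, -0.2, 0], "rotation": [0, 0, 0]}, {"claw": 0.7, "linear": [0, 0, 0], "rotation": [0, 0, 0]}]}}

```text
time: 12.18
position: [0.5469, -0.0333, 0.0496]
tool_rot: [-0.132, 1.567, 0.132]
ft_force: [-1.5, -0.8, 3.0]
grip_width: 0.525
```

```bash
python3 -c "
from h import *
car()"
```

```text
t 12.18 car mm [ -0.4228 -19.5473  49.5881] F car [-1.6405 -0.5686  2.9888] turn err units [-0.0007 -0.0003 -0.0003] w 0.525
```

Call:
{"fn": "play_rows", "kwargs": {"targets": [{"claw": 0.7, "linear": [-0.02, -0.25, 0.01], "rotation": [0, 0, 0]}, {"claw": 0.7, "linear": [0, -0.2, 0], "rotation": [0, 0, 0]}, {"claw": 0.7, "linear": [0, 0, 0], "rotation": [0, 0, 0]}]}}

```text
time: 12.43
position: [0.5492, -0.0463, 0.0496]
tool_rot: [-0.13, 1.568, 0.132]
ft_force: [-0.3, -0.4, 0.9]
grip_width: 0.529
```

```bash
python3 -c "
from h import *
car()"
```

```text
t 12.43 car mm [ -0.3538 -32.7023  49.5629] F car [-0.3398 -0.3642  0.9316] turn err units [-0.0015 -0.0006 -0.0006] w 0.529
```

Call:
{"fn": "play_rows", "kwargs": {"targets": [{"claw": 0.7, "linear": [-0.01, -0.2, 0.01], "rotation": [0, 0, 0]}, {"claw": 0.7, "linear": [0, -0.1, 0], "rotation": [0, 0, 0]}, {"claw": 0.7, "linear": [0, 0, 0], "rotation": [0, 0, 0]}]}}

```text
time: 12.68
position: [0.5508, -0.0546, 0.0495]
tool_rot: [-0.13, 1.568, 0.132]
ft_force: [-0.7, 0.7, -1.6]
grip_width: 0.523
```

```bash
python3 -c "
from h import *
car()"
```

```text
t 12.68 car mm [ -0.1746 -41.1951  49.5439] F car [-0.5429  0.8459 -1.6477] turn err units [-0.0019 -0.0006 -0.0009] w 0.523
```

Call:
{"fn": "play_rows", "kwargs": {"targets": [{"claw": 0.7, "linear": [-0.01, -0.13, 0], "rotation": [-0.002, 0, 0]}, {"claw": 0.7, "linear": [0, -0.05, 0], "rotation": [0, 0, 0]}]}}

```text
time: 12.85
position: [0.5514, -0.0593, 0.0497]
tool_rot: [-0.133, 1.568, 0.135]
ft_force: [0.1, -0.8, -2.1]
grip_width: 0.528
```

```bash
python3 -c "
from h import *
car()"
```

```text
t 12.85 car mm [ -0.312  -45.8576  49.6552] F car [-0.0552 -0.7641 -2.0855] turn err units [ 0.0007 -0.0008 -0.0009] w 0.528
```

Call:
{"fn": "play_rows", "kwargs": {"targets": [{"claw": 0.7, "linear": [-0.01, -0.13, 0], "rotation": [0, 0, 0]}, {"claw": 0.7, "linear": [0, -0.05, 0], "rotation": [0, 0, 0]}]}}

```text
time: 13.02
position: [0.5519, -0.0623, 0.0497]
tool_rot: [-0.132, 1.568, 0.137]
ft_force: [-1.0, 2.3, -1.4]
grip_width: 0.526
```

```bash
python3 -c "
from h import *
car()"
```

```text
t 13.02 car mm [ -0.3334 -48.9688  49.6587] F car [-0.6384  2.4448 -1.444 ] turn err units [ 0.0012 -0.0009 -0.0024] w 0.526
```

Spring felt: 2.4 N at y=-49.0, so first contact is near -46.8. The tail clears at about -52.8 and the stop is at about -56.3, so I aim for -54.5.

Call:
{"fn": "play_rows", "kwargs": {"targets": [{"claw": 0.7, "linear": [-0.01, -0.15, 0], "rotation": [0, 0, 0.002]}, {"claw": 0.7, "linear": [0, -0.08, 0], "rotation": [0, 0, 0]}]}}

```text
time: 13.18
position: [0.5522, -0.0644, 0.0499]
tool_rot: [-0.127, 1.57, 0.145]
ft_force: [-1.7, 6.1, 0.2]
grip_width: 0.524
```

```bash
python3 -c "
from h import *
car()"
```

```text
t 13.18 car mm [ -0.387  -51.0624  49.8699] F car [-0.6658  6.3226  0.1835] turn err units [ 0.0027 -0.0015 -0.0076] w 0.524
```

Call:
{"fn": "play_rows", "kwargs": {"targets": [{"claw": 0.7, "linear": [0, -0.15, 0.01], "rotation": [0.002, -0.001, -0.009]}, {"claw": 0.7, "linear": [0, -0.12, 0], "rotation": [0, 0, -0.004]}]}}

```text
time: 13.35
position: [0.5524, -0.0656, 0.0495]
tool_rot: [-0.136, 1.569, 0.135]
ft_force: [-1.7, 8.0, -1.2]
grip_width: 0.527
```

```bash
python3 -c "
from h import *
car()"
```

```text
t 13.35 car mm [ -0.3704 -52.2481  49.4655] F car [-0.367   8.141  -1.2334] turn err units [ 0.002  -0.0016  0.0006] w 0.527
```

Call:
{"fn": "play_rows", "kwargs": {"targets": [{"claw": 0.7, "linear": [0, -0.15, 0], "rotation": [0, 0, -0.003]}, {"claw": 0.7, "linear": [0, -0.13, 0], "rotation": [0, 0, -0.002]}]}}

```text
time: 13.52
position: [0.5523, -0.0657, 0.0493]
tool_rot: [-0.139, 1.57, 0.138]
ft_force: [-2.4, 6.3, 0.2]
grip_width: 0.526
```

```bash
python3 -c "
from h import *
car()"
```

```text
t 13.52 car mm [ -0.4922 -52.3387  49.2997] F car [-1.3259  6.5851  0.1866] turn err units [ 0.0046 -0.0026  0.0005] w 0.526
```

Call:
{"fn": "play_rows", "kwargs": {"targets": [{"claw": 0.7, "linear": [0, -0.2, 0], "rotation": [0.003, -0.002, -0.003]}, {"claw": 0.7, "linear": [0, -0.2, 0], "rotation": [0, 0, -0.003]}]}}

```text
time: 13.68
position: [0.5524, -0.066, 0.0493]
tool_rot: [-0.138, 1.569, 0.14]
ft_force: [-4.0, 10.9, 1.3]
grip_width: 0.53
```

```bash
python3 -c "
from h import *
car()"
```

```text
t 13.68 car mm [ -0.461  -52.6806  49.2823] F car [-2.1193 11.468   1.2618] turn err units [ 0.0049 -0.0019 -0.0009] w 0.53
```

Call:
{"fn": "play_rows", "kwargs": {"targets": [{"claw": 0.7, "linear": [-0.06, -0.2, 0.02], "rotation": [0.006, -0.002, -0.002]}, {"claw": 0.7, "linear": [0, -0.2, 0], "rotation": [0, 0, -0.003]}]}}

```text
time: 13.85
position: [0.5524, -0.0657, 0.0497]
tool_rot: [-0.132, 1.57, 0.141]
ft_force: [-2.7, 9.8, 0.2]
grip_width: 0.525
```

```bash
python3 -c "
from h import *
car()"
```

```text
t 13.85 car mm [ -0.3959 -52.3527  49.6612] F car [-0.997  10.1402  0.1718] turn err units [ 0.0028 -0.0016 -0.0039] w 0.525
```

Force is rising without travel, so this is either the stop or a jam. I'll relax and see what the spring does.

Call:
{"fn": "play_rows", "kwargs": {"targets": [{"claw": 0.7, "linear": [0, 0, 0], "rotation": [0, 0, -0.003]}, {"claw": 0.7, "linear": [0, 0, 0], "rotation": [0, 0, 0]}]}}

```text
time: 14.02
position: [0.5516, -0.0615, 0.0495]
tool_rot: [-0.134, 1.571, 0.143]
ft_force: [-1.2, 2.2, -0.0]
grip_width: 0.524
```

```bash
python3 -c "
from h import *
car()
x,y,a,b=225,165,75,75
im=get_image('side');cv2.imwrite('pics/side6.png',im)
cv2.imwrite('pics/g6.png',cv2.resize(im[y:y+b,x:x+a],None,fx=8,fy=8,interpolation=cv2.INTER_CUBIC))
car()"
```

```text
t 14.02 car mm [ -0.5043 -48.0994  49.5374] F car [-0.8151  2.3846 -0.0329] turn err units [ 0.0047 -0.0025 -0.0039] w 0.524
t 14.07 car mm [ -0.4803 -48.4797  49.518 ] F car [-0.9888  4.1242 -1.1462] turn err units [ 0.0046 -0.0024 -0.0037] w 0.523
```

View pics/g6.png

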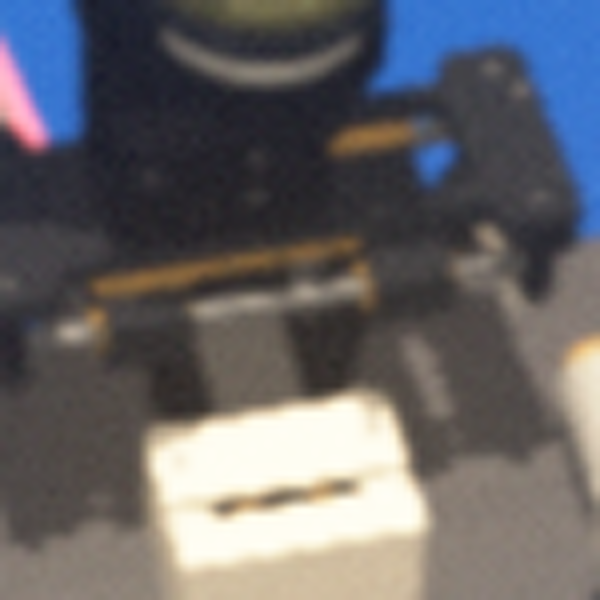

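The spring pushed back to -48, so it is live and this is not a jam. Brass is visible in the holder's slot. I'll push a bit harder and start lowering while holding the push.

Call:
{"fn": "play_rows", "kwargs": {"targets": [{"claw": 0.7, "linear": [-0.03, -0.22, 0.02], "rotation": [0.005, -0.002, -0.004]}, {"claw": 0.7, "linear": [0, -0.24, 0], "rotation": [0, 0, -0.004]}, {"claw": 0.7, "linear": [0, -0.24, 0], "rotation": [0, 0, -0.004]}, {"claw": 0.7, "linear": [0, -0.24, 0], "rotation": [0, 0, -0.004]}]}}

```text
time: 14.4
position: [0.5525, -0.0661, 0.0495]
tool_rot: [-0.136, 1.572, 0.143]
ft_force: [-5.7, 13.2, 3.1]
grip_width: 0.529
```

```bash
python3 -c "
from h import *
car()"
```

```text
t 14.40 car mm [ -0.426  -52.7428  49.5356] F car [-3.4314 13.981   3.0745] turn err units [ 0.0054 -0.0032 -0.0033] w 0.529
```

It is rigid at -52.7 with 14 N, which is the stop. The tail-clear window is therefore about -49.2 to -52.7. I back off slightly and lower.

Call:
{"fn": "play_rows", "kwargs": {"targets": [{"claw": 0.7, "linear": [0.05, -0.17, 0.02], "rotation": [0.004, -0.002, -0.004]}, {"claw": 0.7, "linear": [0.1, -0.17, 0], "rotation": [0, 0, -0.003]}, {"claw": 0.7, "linear": [0.1, -0.17, 0], "rotation": [0, 0, -0.003]}]}}

```text
time: 14.65
position: [0.5535, -0.0657, 0.0447]
tool_rot: [-0.137, 1.57, 0.143]
ft_force: [-6.6, 10.7, 6.6]
grip_width: 0.527
```

```bash
python3 -c "
from h import *
car()"
```

```text
t 14.65 car mm [  0.6443 -52.5376  44.6804] F car [-4.7477 11.6786  6.6336] turn err units [ 0.0054 -0.0023 -0.0025] w 0.527
```

The tail dropped: z went from 49.5 to 44.7, and seated is 43.5. I'll ease the push and finish lowering.

Call:
{"fn": "play_rows", "kwargs": {"targets": [{"claw": 0.7, "linear": [0.06, -0.1, -0.04], "rotation": [0.003, 0, -0.003]}, {"claw": 0.7, "linear": [0.06, -0.08, -0.02], "rotation": [0, 0, 0]}]}}

```text
time: 14.82
position: [0.5534, -0.0652, 0.0436]
tool_rot: [-0.135, 1.569, 0.141]
ft_force: [-7.0, 6.0, 15.3]
grip_width: 0.528
```

```bash
python3 -c "
from h import *
car()"
```

```text
t 14.82 car mm [  0.6392 -52.0529  43.6033] F car [-5.8741  7.1391 15.2949] turn err units [ 0.0041 -0.0014 -0.0026] w 0.528
```

Call:
{"fn": "play_rows", "kwargs": {"targets": [{"claw": 0.7, "linear": [0, 0, -0.03], "rotation": [0.004, 0, -0.003]}, {"claw": 0.7, "linear": [0, 0, 0], "rotation": [0, 0, 0]}, {"claw": 0.7, "linear": [0, 0, 0], "rotation": [0, 0, 0]}, {"claw": 0.7, "linear": [0, 0.03, 0], "rotation": [0, 0, 0]}]}}

```text
time: 15.15
position: [0.5534, -0.065, 0.0441]
tool_rot: [-0.134, 1.567, 0.132]
ft_force: [-1.1, 2.2, -1.1]
grip_width: 0.527
```

```bash
python3 -c "
from h import *
car()"
```

```text
t 15.15 car mm [  0.7165 -51.8737  44.1181] F car [-0.683   2.3445 -1.0563] turn err units [ 0.0002 -0.0002  0.0008] w 0.527
```

Call:
{"fn": "play_rows", "kwargs": {"targets": [{"claw": 0.7, "linear": [0, 0.1, 0], "rotation": [0, 0, 0]}, {"claw": 0.7, "linear": [0, 0.1, 0], "rotation": [0, 0, 0]}, {"claw": 0.7, "linear": [0, 0.1, 0], "rotation": [0, 0, 0]}]}}

```text
time: 15.4
position: [0.5534, -0.0652, 0.0442]
tool_rot: [-0.138, 1.565, 0.122]
ft_force: [0.8, -3.7, -3.0]
grip_width: 0.528
```

```bash
python3 -c "
from h import *
car()"
```

```text
t 15.40 car mm [  0.6711 -52.0573  44.1969] F car [ 0.1784 -3.751  -3.019 ] turn err units [-0.0021  0.0005  0.0065] w 0.528
```

Pulling to +y meets a rigid resistance (-3.8 N, no travel), so the pack is trapped behind the sill. I neutralise and open.

Call:
{"fn": "play_rows", "kwargs": {"targets": [{"claw": 0.7, "linear": [0, 0, 0], "rotation": [0, 0, 0.006]}, {"claw": 0.7, "linear": [0.02, 0, 0], "rotation": [0, 0, 0]}, {"claw": 0.3, "linear": [0, 0, 0], "rotation": [0, 0, 0]}, {"claw": 0.3, "linear": [0, 0, 0], "rotation": [0, 0, 0]}, {"claw": 0.3, "linear": [0, 0, 0], "rotation": [0, 0, 0]}, {"claw": 0.3, "linear": [0, 0, 0], "rotation": [0, 0, 0]}, {"claw": 0.3, "linear": [-0.3, 0, 0], "rotation": [0, 0, 0]}, {"claw": 0.3, "linear": [-0.6, 0, 0], "rotation": [0, 0, 0]}, {"claw": 0.3, "linear": [-1, 0, 0], "rotation": [0, 0, 0]}, {"claw": 0.3, "linear": [-1, 0, 0], "rotation": [0, 0, 0]}]}}

```text
time: 16.23
position: [0.5499, -0.0643, 0.1156]
tool_rot: [-0.126, 1.574, 0.133]
ft_force: [-0.2, -0.3, -0.2]
grip_width: 0.7
```

```bash
python3 -c "
from h import *
car()"
```

```text
t 16.23 car mm [ -2.6769 -50.6057 115.5647] F car [-0.2939 -0.2762 -0.2163] turn err units [-0.0031 -0.0045 -0.0033] w 0.7
```

Call:
{"fn": "play_rows", "kwargs": {"targets": [{"claw": 0.3, "linear": [-1, 0, 0], "rotation": [0, 0, 0]}, {"claw": 0.3, "linear": [-1, 0, 0], "rotation": [0, 0, 0]}, {"claw": 0.3, "linear": [-1, 0.5, 0], "rotation": [0, 0, 0]}, {"claw": 0.3, "linear": [0, 1, 0], "rotation": [0, 0, 0]}, {"claw": 0.3, "linear": [0, 1, 0], "rotation": [0, 0, 0]}, {"claw": 0.3, "linear": [0, 1, 0], "rotation": [0, 0, 0]}, {"claw": 0.3, "linear": [0, 1, 0], "rotation": [0, 0, 0]}, {"claw": 0.3, "linear": [0, 1, 0], "rotation": [0, 0, 0]}, {"claw": 0.3, "linear": [0, 1, 0], "rotation": [0, 0, 0]}, {"claw": 0.3, "linear": [0, 0, 0], "rotation": [0, 0, 0]}]}}

```text
time: 17.07
position: [0.5279, 0.1017, 0.209]
tool_rot: [-0.125, 1.556, 0.124]
ft_force: [-0.9, 1.3, 0.4]
grip_width: 0.703
```

```bash
python3 -c "
from h import *
car()
I=[]
for n,w in (('top',(240,140,80,110)),('side',(215,175,85,110))):
    im=get_image(n);cv2.imwrite(f'pics/{n}7.png',im)
    x,y,a,b=w
    I.append(cv2.resize(im[y:y+b,x:x+a],None,fx=4.8,fy=4.8,interpolation=cv2.INTER_CUBIC))
cv2.imwrite('pics/g7.png',cv2.hconcat(I))
"
```

```text
t 17.07 car mm [  3.6664 116.728  209.0215] F car [-0.6719  1.4716  0.3709] turn err units [-0.0066  0.0073  0.001 ] w 0.703
```

View pics/g7.png

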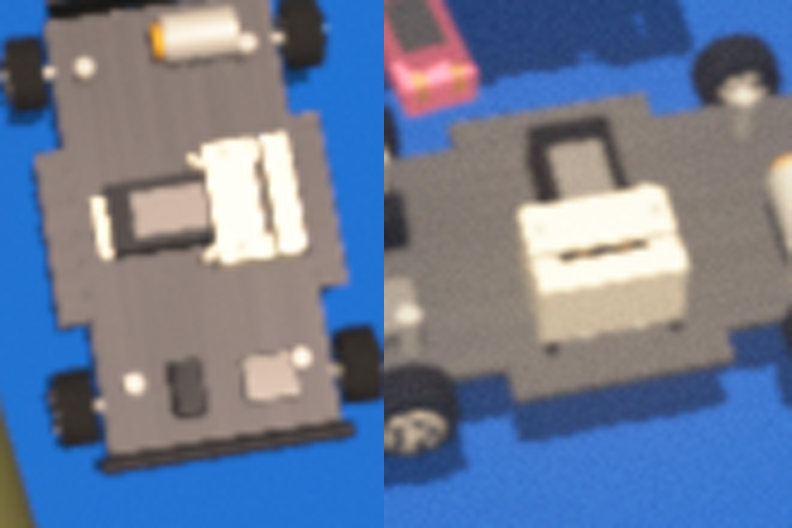

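```bash
python3 -c "
from h import *
y=np.radians(9.7);A=np.c_[[np.cos(y),np.sin(y)],[-np.sin(y),np.cos(y)]];c=np.array([.544,-.014])
q=lambda p:(np.array(p,float)+.5)/4.8-.5+[240,140]
s=lambda p:(np.array(p,float)-[384,0]+.5)/4.8-.5+[215,175]
f=lambda n,u,z:((back(n,u,z)[:,:2]-c)@A*1e3)
print('sill outer',f('top',q([(92,197),(101,258)]),.068))
for z in (.087,.093): print(z,'tail top',f('top',q([(105,190),(118,254)]),z),'side',f('side',s([(530,124),(604,117)]),z))
print('ovh front top/side',f('top',q([(203,148),(217,262)]),.1015),f('side',s([(520,208),(662,185)]),.1015))
cv2.imwrite('pics/z.png',cv2.hconcat([cv2.resize(cv2.imread('pics/top7.png')[172:200,255:291],None,fx=11,fy=11,interpolation=cv2.INTER_CUBIC),cv2.resize(cv2.imread('pics/side7.png')[195:223,240:276],None,fx=11,fy=11,interpolation=cv2.INTER_CUBIC)]))
"
```

```text
sill outer [[ 18.7772   3.1487]
 [-22.8513   3.5093]]
0.087 tail top [[ 18.7427  -5.871 ]
 [-24.6829  -7.7501]] side [[-18.6604  -2.368 ]
 [ 23.3104  -6.0341]]
0.093 tail top [[ 17.6758  -5.7779]
 [-25.547   -7.6482]] side [[-19.7255  -7.481 ]
 [ 21.9485 -11.1212]]
ovh front top/side [[ 33.7341 -73.1508]
 [-41.8465 -69.9392]] [[-38.7812 -71.7459]
 [ 39.3487 -72.4237]]
```

View pics/z.png

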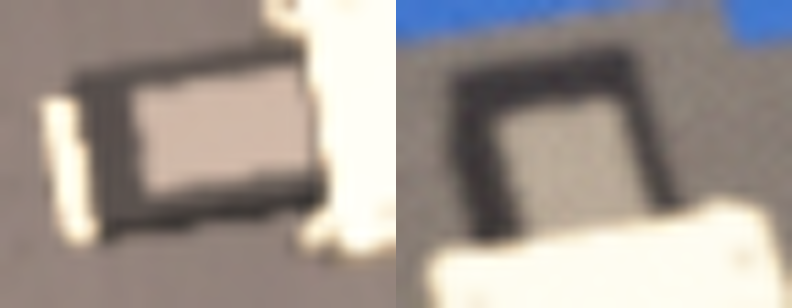

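The pack lies with its tail edge just inside the full-width sill strip, and the brass shows in the holder's slot. The geometry fits a seated height (top at 87 mm). The other items have not moved. Handing in.

Call:
{"fn": "play_rows", "kwargs": {"targets": [{"claw": 0.3, "linear": [0, 0, 0], "rotation": [0, 0, 0]}, {"claw": 0.3, "linear": [0, 0, 0], "rotation": [0, 0, 0]}, {"claw": 0.3, "linear": [0, 0, 0], "rotation": [0, 0, 0]}]}}

```text
time: 17.42
position: [0.5299, 0.0925, 0.2089]
tool_rot: [-0.121, 1.556, 0.113]
ft_force: [0.5, -0.0, -0.3]
grip_width: 0.7
```

```bash
python3 -c "
from bench import *
print(close_job())"
```

```text
the job is handed in; nothing more can be done
None
```

The large black pack is in the holder, contacts first and trapped behind the sill. I let go, moved the arm clear and handed the job in at about 17 s. The hand-in gave no verdict.

**What was done:** I laid the pack on the sill, slid it under the overhang against the sprung contact and lowered the tail. I then eased off and opened the gripper.

**Checks that agree:**
- **Height:** the tool dropped 5.9 mm from the sill level, against 6 mm expected.
- **Trapped:** a gentle pull to +y met rigid resistance, with no travel at 3.8 N.
- **Pictures:** the last ones show the tail just inside the fully visible sill and brass in the holder's slot. The nearby things I could see looked unmoved, but I did not check every bystander's position.

**Checks that failed or disagreed:**
- **First grasp missed:** the fingertips were about 20 mm higher than the position reading implies, so the first close passed above the pack. I regrasped by sight and feel.
- **Spring force:** it did not follow 1.1 N per mm cleanly. Travel ended rigidly about 6 to 9 mm after first touch.
- **Force peaks:** I briefly pressed about 22 N on the sill, 14 N at the end of travel and 15 N on the floor.
- **Tail height in the pictures:** the two cameras differ by about 2.5 mm on the tail position, so the pictures alone do not prove it is flat. That rests on the measured drop.

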